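Nest the beakers in the stacking gutter

ROBOT

A 7-joint arm with a two-finger parallel gripper is mounted at the origin on a cart in front of the work surface, level with it; the furniture and walls round the work are solid. World frame = base frame: x ahead of the robot, y to its left, z up, the work surface at z = 0. Lengths are in m, angles in rad, forces in N, time in s.
With the tool pointing down it reaches from about 0.35 to 0.9 m from the base axis. Payload 19.9 kg.
Tool frame: the origin (TCP) lies where the fingers leave the gripper's body, on its centre line; the fingertips stand 73 mm ahead of it and the grasp point (between the pads) lies 54 mm ahead of it (tcp_to_tips is the distance from the TCP to the fingertips, in m); z points along the fingers, y is the line along which they close (so a half turn about z gives the same grasp; the last joint's range is limited). The gripper opens to 85 mm and grips with 20 to 120 N. Pads are 22 mm wide; open, the fingers measure 114 mm over their backs; the gripper's body (76 mm by 85 mm) begins 54 mm behind the grasp point. The pads swing forward as they close: fully open they stand 13 mm farther back than shut.
Start: joints at [1.242, 0.417, -0.01, 1.614, 0.005, 1.111, -0.053], TCP at [0.177, -0.599, 0.304] pointing down, gripper open.
Joint ranges: [-2.81, 2.81], [-0.39, 2.02], [-1.27, 1.25], [0.06, 2.57], [-1.19, 4.33], [0.19, 2], [-2.82, 2.82]. Speed limits (rad/s): [1.89, 1.89, 2.39, 2.39, 3.01, 3.01, 3.01].

INTERFACE

Orientations are given as a unit quaternion [x, y, z, w].
In Python, from rig import * gives the robot as it stands.
- The arm moves only by the tool carry_out, never from a script. Its argument "series" is a list of rows, each an object with "translation": the shift along the tool's x, y, z in cm, a list of three; "twist": the turn about the tool's z in rad; "gripper": the closure, from -1 (fully open) to 1 (shut). A call has 1 to 20 rows; each row is the pose to reach, as a shift and turn from the pose commanded when the call began, along the tool's axes at that moment; what a row does not reach only later rows make up. A row lasts 1/8 s, in which the tool goes at most 62.5 mm and 10.7 degrees, less where a joint would pass 70% of its speed; a pose out of reach is approached as far as the arm can. A call with a gripper value outside its range is refused whole. The fingers move at their own pace and stop on an object; the grip force is fixed at half the most. Time passes only in rows, so rows that repeat a pose let the fingers close. It gives the time, the measured TCP pose, the force, the opening and the grip force at its end, in the units of the state.
- get_state(): the state, without advancing time (a new reading comes with each control period).
- camera(name): name is "scene" or "top" or "wrist"; returns the picture (420x560x3 uint8, red, green, blue); there is no depth.
- calibration(name): a dict with "intrinsics" (3x3 intrinsics, pixels), "R" (3x3) and "t" (3): a world point X has camera coordinates R X + t. Camera axes: x right, y down, z forward; pixel columns grow to the right and rows downward; lengths in m; the calibration is good to about 2 mm. The wrist camera is an equidistant fisheye: a pixel r from the principal point sees the ray r / f radians off the axis. A picture is of the moment at which its call begins: read the wrist's pose just before it. calibration takes no time and is no camera call; for the wrist camera it gives the pose at the moment of the call.
- finish_job(): hands the job in; it is judged then, once.
The state is a dict: "time": time; "q": joint angles; "qd": joint speeds; "tau": joint torques, N m; "eef_pos": TCP position; "tool_rot": TCP orientation; "force": force on the tool from outside, world axes, zero at the start; "moment": the same for the moment, N m; "grip_width": finger opening in m; "gripper_force": force on a finger pad.
Only numpy, scipy, OpenCV 4.12 (cv2) and the standard library are available. Lean on these libraries where they do the work, as an engineer would, in place of code of your own. Each camera call takes 0.05 s, during which the arm holds its last target. There are 200 camera calls.

TASK

Gather the three drinking beakers into one stack in the metal gutter: the beaker already in the gutter stays there as the outermost, its base at the stop, and each of the two beakers lying on the bench goes base first into the mouth of the one before. Push them along the gutter until each is fully home in the one before and the stack rests against the stop, then let go. Leave the pen pot, the stapler and the roll of tape behind the gutter where they are.

Things in the scene. Friction and masses are not known exactly. Their poses are not given: they have to be found in the camera images.
- beaker_a: thin translucent white tapered drinking beaker, 127 mm long; outer diameter 78 mm at the mouth, 66 half-way, 54 at the base; wall 3 mm; 20 to 45 g. Origin: centre of the base's outside; z axis: base to mouth. Lies in the gutter, base within 15 mm of the stop, mouth to the loading end; slides easily.
- beaker_b: thin translucent white tapered drinking beaker, 127 mm long; outer diameter 78 mm at the mouth, 66 half-way, 54 at the base; wall 3 mm; 20 to 45 g. Origin: centre of the base's outside; z axis: base to mouth. Lies on its side on the bench, mouth roughly away from the robot, axis 27 mm high at the base, 39 at the mouth; may roll if knocked. Fully home, its base is 42 to 46 mm from the base of the beaker before it.
- beaker_c: thin translucent white tapered drinking beaker, 127 mm long; outer diameter 78 mm at the mouth, 66 half-way, 54 at the base; wall 3 mm; 20 to 45 g. Origin: centre of the base's outside; z axis: base to mouth. Lies on the bench just like beaker_b; either may go in first.
- gutter: fixed metal gutter, 98 x 348 mm, along its own y axis (z up); origin on the bench under its middle. Stop plate, 72 mm high, at y = -0.170; open loading end at y = +0.174. V floor, sides at 30 degrees: beakers centre themselves. From the stop to y = +0.018 the V is 92 mm wide; side walls at x = +-0.0475, 62 mm high to y = -0.030, then 32 mm: no room for fingers.
- stop (a point): middle of the stop's inner face, on the floor line, 6 mm above the bench (gutter y = -0.170); axes as the gutter's
- step (a point): start of the loading apron, on its floor line, 16 mm above the bench (gutter y = +0.018); the floor drops 10 mm here towards the stop, so a pushed beaker enters over the lip of the one before. Apron: y = +0.018 to +0.174, V 48 mm wide, edges 30 mm high, no walls: fingers fit beside a beaker.
- apron_axis (a point): on the axis of a beaker laid on the apron, base at gutter y = +0.015 (steady there), mouth to +y: this point, 62 mm from its base, is 54 mm above the bench; axis 47 mm high at the base, 61 at the rim. Push on the rim, e.g. fingers 60 mm apart across the gutter at axis height: under 1 N to slide, 6 to 8 N is plenty when home.
- tape_roll: bystander: roll of brown tape lying flat, 92 mm across, 48 mm high; origin: centre of the underside
- stapler_1: bystander: red and black stapler, 135 x 34 mm, 41 mm high; origin: centre of the underside
- pen_pot: bystander: black round pot with pens behind the gutter (not the one far back under the shelf), 80 mm across, 147 mm high; origin: centre of the underside

How it is judged:
By the outcome, as a careful person would: the job done as asked, in the order asked, and still so for the second after the job is handed in, with the robot touching nothing.
It also fails if it takes over 72 s, if anything falls off the work surface, if the arm or the gripper's body presses on something with over 40 N, if the wrist force passes 120 N, or if a joint passes its speed limit or range.

## Working session

There is one attempt and no reset: what is moved stays moved. The work goes in short steps, Python scripts to look and compute and a tool call to move; the robot and the scene stay as the last step left them, time stands still between calls to the robot, and variables do not carry over. Pictures are saved under pics/ and viewed, at most 10 in all, crops included, and the job is handed in when it is done.

Besides the shell and the picture viewer there is one more tool, called in YAML: its name, and indented under it one key for each argument. carry_out: Moves the arm, as the interface text tells. Its arguments: {"type":"object","properties":{"series":{"type":"array","items":{"type":"object","properties":{"translation":{"type":"array","items":{"type":"number"}},"twist":{"type":"number"},"gripper":{"type":"number"}}}}},"required":["series"]}

```bash
mkdir -p pics; ls; python3 - <<'E'
from rig import *
import cv2
s=get_state();print(s['time'],s['eef_pos'],s['tool_rot'],s['grip_width'])
for n in ['top','scene']:
    im=camera(n);cv2.imwrite(f'pics/{n}0.png',im[:,:,::-1]);c=calibration(n);print(n,c)
E
```

```text
pics
0.0 [ 0.1773126  -0.59903792  0.30323593] [ 9.89665022e-01  1.43397126e-01 -1.32568633e-04 -6.24548988e-04] 0.08506744809099422
top {'intrinsics': array([[432.95935681,   0.        , 275.36296063],
       [  0.        , 432.95935681, 210.86804759],
       [  0.        ,   0.        ,   1.        ]]), 'R': array([[ 0.00614389, -0.99980579,  0.01872507],
       [-0.98990682, -0.00873225, -0.14145047],
       [ 0.14158651, -0.01766702, -0.98976822]]), 't': array([-0.0189608 ,  0.49071689,  1.13842463])}
scene {'intrinsics': array([[421.58411969,   0.        , 281.36717051],
       [  0.        , 421.58411969, 216.52315768],
       [  0.        ,   0.        ,   1.        ]]), 'R': array([[-0.75704525, -0.65333154,  0.00635472],
       [-0.4141804 ,  0.47236224, -0.77802861],
       [ 0.5053089 , -0.59163486, -0.62819671]]), 't': array([0.37683127, 0.25973552, 0.83364905])}
```

View pics/top0.png

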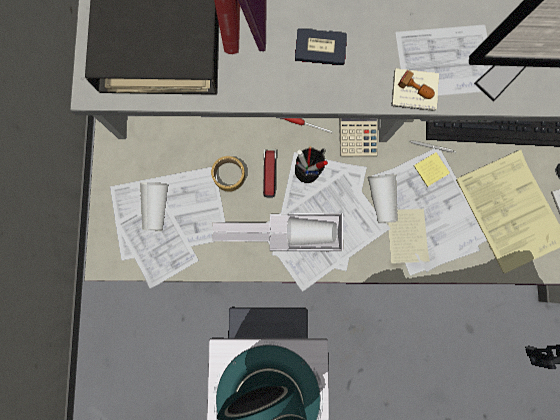

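View pics/scene0.png

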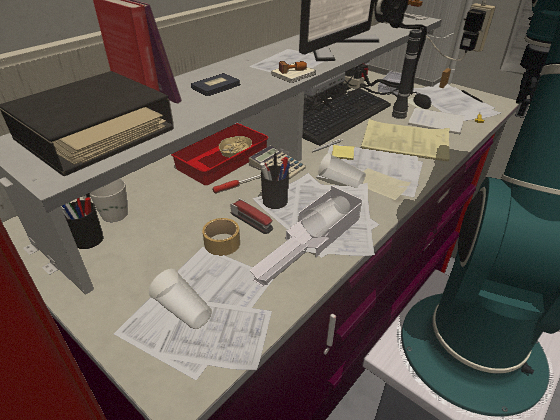

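The top view shows beakers at about (154,205) and (384,198), with their mouths up, away from the robot. The gutter runs from (212,232), its loading end, to the stop at (342,232), and beaker_a sits at its right end. The scene view agrees. I'll enlarge the crops next.

```bash
python3 - <<'E'
import cv2,numpy as np
im=cv2.imread('pics/top0.png')
def crop(x,y,w,h,k): 
    c=cv2.resize(im[y:y+h,x:x+w],None,fx=k,fy=k,interpolation=cv2.INTER_CUBIC)
    c=np.clip((c.astype(float)-90)*1.55,0,255).astype(np.uint8)
    for i in range(0,w,10): cv2.line(c,(i*k,0),(i*k,6 if i%50 else 14),(0,0,255),1)
    for i in range(0,h,10): cv2.line(c,(0,i*k),(6,i*k),(0,0,255),1)
    return c
a=crop(120,165,70,80,5);b=crop(350,160,70,80,5)
g=crop(205,205,145,50,5)
out=np.zeros((250+400,725,3),np.uint8)[:600]
a=a[:350];b=b[:350]
out[:350,:350]=a;out[:350,360:710]=b;out[350:600,:725]=g
cv2.imwrite('pics/crops.png',out)
E
```

```text
(no output)
```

View pics/crops.png

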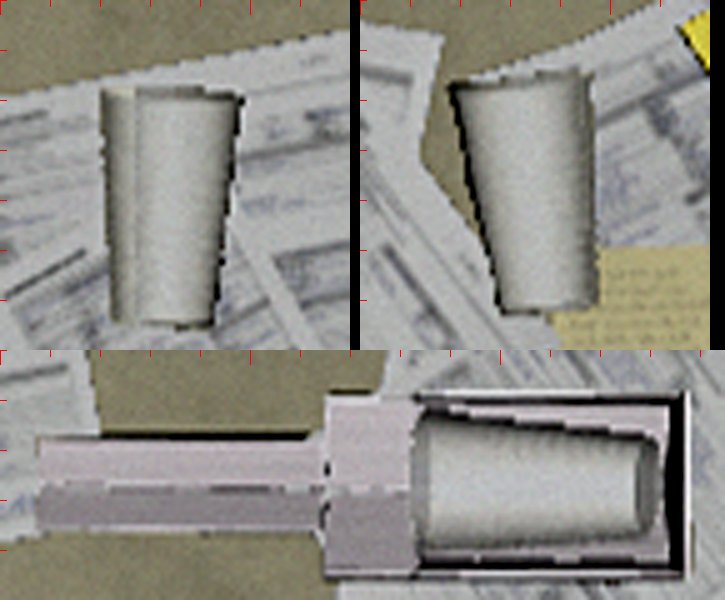

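The crops give these corner pixels:
- **Left beaker:** mouth (140,183) to (168,184), base (142.4,229.4) to (162.4,230.2).
- **Right beaker:** mouth (368,177) to (396.6,174), base (378.6,222.6) to (398,220.4).
- **Gutter:** loading end at x=212.4 with edges at rows 222.6 and 240.6, step at x≈270, stop end at x=342.6 with rows 214 to 250.4.

```bash
cat > h.py <<'E'
import numpy as np
from rig import *
def ray(c,u,v,fish=False):
    K=c['intrinsics'];x=(u-K[0,2])/K[0,0];y=(v-K[1,2])/K[1,1]
    if fish:
        r=np.hypot(x,y);s=np.sin(r)/r if r>1e-9 else 1;d=np.array([x*s,y*s,np.cos(r)])
    else: d=np.array([x,y,1.])
    return -c['R'].T@c['t'],c['R'].T@d
def onz(c,u,v,z,fish=False):
    o,d=ray(c,u,v,fish);return o+d*(z-o[2])/d[2]
def proj(c,X,fish=False):
    p=c['R']@np.array(X)+c['t'];K=c['intrinsics']
    if fish:
        n=np.hypot(p[0],p[1]);th=np.arctan2(n,p[2]);q=p[:2]/n*th
    else:q=p[:2]/p[2]
    return q*K[0,0]+K[:2,2]
E
python3 - <<'E'
from h import *
c=calibration('top');print('cam',-c['R'].T@c['t'])
for n,m,b in [('L',[(140.2,183),(168,184)],[(142.4,229.4),(162.4,230.2)]),('R',[(368,177),(396.6,174)],[(378.6,222.6),(398,220.4)])]:
    M=[onz(c,u+.0,v,.039) for u,v in m];B=[onz(c,u,v,.027) for u,v in b]
    mm=sum(M)/2;bb=sum(B)/2;d=mm-bb
    print(n,mm,bb,'len',np.hypot(*d[:2]),'w',np.linalg.norm(M[0]-M[1]),np.linalg.norm(B[0]-B[1]),'yaw',np.arctan2(d[1],d[0]),'grasp',bb+d*62/126)
for u,v,z in [(212.4,222.6,.03),(212.4,240.6,.03),(212.4,232.2,.016),(342.6,214,.062),(342.6,250.4,.062),(342.6,232.2,.072),(270.2,214,.032),(270.2,250.4,.032)]: print(u,v,onz(c,u,v,z))
c=calibration('wrist');print(c)
E
```

```text
cam [0.32469492 0.00544051 1.1965437 ]
L [0.56233684 0.31405227 0.039     ] [0.43747783 0.31602126 0.027     ] len 0.12487453724996277 w 0.07513677045663063 0.05380614160650792 yaw -0.015768352459492554 grasp [0.49891639 0.31505239 0.03290476]
R [ 0.59098665 -0.30836337  0.039     ] [ 0.46537126 -0.3243482   0.027     ] len 0.1266283506981696 w 0.07970347596062205 0.05387262586477987 yaw 0.12657189763204924 grasp [ 0.52718201 -0.31648265  0.03290476]
212.4 222.6 [0.45801863 0.15471509 0.03      ]
212.4 240.6 [0.40933316 0.15341662 0.03      ]
212.4 232.2 [0.43326933 0.15580382 0.016     ]
342.6 214 [ 0.48017309 -0.19323882  0.062     ]
342.6 250.4 [ 0.38388126 -0.19170867  0.062     ]
342.6 232.2 [ 0.43079562 -0.19072477  0.072     ]
270.2 214 [ 0.48257277 -0.00138411  0.032     ]
270.2 250.4 [ 0.38406364 -0.00215565  0.032     ]
{'intrinsics': array([[325.1922621 ,   0.        , 285.03424146],
       [  0.        , 325.1922621 , 209.18273234],
       [  0.        ,   0.        ,   1.        ]]), 'R': array([[ 0.28447439, -0.95868314, -0.00097677],
       [-0.90642138, -0.26929805,  0.32539028],
       [-0.31220922, -0.09167984, -0.9455793 ]]), 't': array([-0.6240574 , -0.04206178,  0.38123215])}
```

carry_out:
  series:
    - {"translation": [10,-4,0],"twist": 0.05,"gripper": -1}
    - {"translation": [20.8,-8.6,3],"twist": 0.1,"gripper": -1}
    - {"translation": [41.6,-17.2,10.3],"twist": 0.16,"gripper": -1}
    - {"translation": [41.6,-17.2,10.3],"twist": 0.16,"gripper": -1}
    - {"translation": [41.6,-17.2,10.3],"twist": 0.16,"gripper": -1}
    - {"translation": [41.6,-17.2,10.3],"twist": 0.16,"gripper": -1}
    - {"translation": [41.6,-17.2,10.3],"twist": 0.16,"gripper": -1}
    - {"translation": [41.6,-17.2,10.3],"twist": 0.16,"gripper": -1}
    - {"translation": [41.6,-17.2,10.3],"twist": 0.16,"gripper": -1}
    - {"translation": [41.6,-17.2,10.3],"twist": 0.16,"gripper": -1}
    - {"translation": [41.6,-17.2,10.3],"twist": 0.16,"gripper": -1}
    - {"translation": [41.6,-17.2,10.3],"twist": 0.16,"gripper": -1}

```text
time: 1.6
eef_pos: [0.527, -0.317, 0.2012]
tool_rot: [0.998, 0.063, 0.0, 0.0]
force: [0.3, 0.2, 0.2]
grip_width: 0.0853
gripper_force: 0.0
```

```bash
cat >> h.py <<'E'
from scipy.spatial.transform import Rotation as Rn
def go(xyz,phi):
    s=get_state();R=Rn.from_quat(s['tool_rot']).as_matrix();f=np.arctan2(R[1,0],R[0,0])
    print('t',s['time'],'pos',np.round(s['eef_pos'],4),'phi',round(f,4),'q7',round(s['q'][6],2),'F',np.round(s['force'],1),'w',round(s['grip_width'],4))
    print('shift cm',np.round(R.T@(np.array(xyz)-s['eef_pos'])*100,2),'twist',round(f-phi,3))
E
python3 - <<'E'
from h import *
import cv2
go([.527,-.3165,.09],.127)
c=calibration('wrist');im=camera('wrist')
for X in ([.591,-.308,.039],[.465,-.324,.027]):
    p=proj(c,X,True);print(p);cv2.circle(im,tuple(int(round(a)) for a in p),3,(255,0,0),1)
cv2.imwrite('pics/w1.png',im[:,:,::-1])
E
```

```text
t 1.6 pos [ 0.527  -0.317   0.2012] phi 0.1265 q7 -1.02 F [0.3 0.2 0.2] w 0.0853
shift cm [ 1.000e-02 -6.000e-02  1.112e+01] twist -0.0
[284.54247237 129.30345625]
[284.49578132 277.51356577]
```

View pics/w1.png

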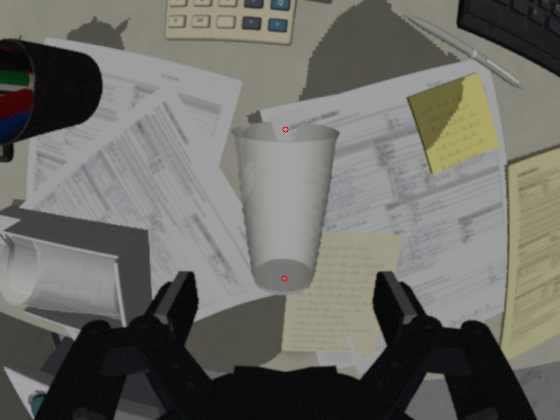

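The markers land on the rim centre, seen at (287,130), and the base centre, seen at (283,274). The pose is good to 1–2 mm, so I'll descend and grasp.

carry_out:
  series:
    - {"translation": [0,0,5],"twist": 0,"gripper": -1}
    - {"translation": [0,0,9],"twist": 0,"gripper": -1}
    - {"translation": [0,0,11],"twist": 0,"gripper": -1}
    - {"translation": [0,0,11.6],"twist": 0,"gripper": -1}
    - {"translation": [0,0,11.6],"twist": 0,"gripper": 0}
    - {"translation": [0,0,11.6],"twist": 0,"gripper": 1}
    - {"translation": [0,0,11.6],"twist": 0,"gripper": 1}
    - {"translation": [0,0,11.6],"twist": 0,"gripper": 1}
    - {"translation": [0,0,11.6],"twist": 0,"gripper": 1}
    - {"translation": [0,0,11.6],"twist": 0,"gripper": 1}
    - {"translation": [0,0,11.6],"twist": 0,"gripper": 1}

```text
time: 3.02
eef_pos: [0.528, -0.3165, 0.0867]
tool_rot: [0.998, 0.064, 0.001, 0.001]
force: [-2.7, 2.2, 5.2]
grip_width: 0.0651
gripper_force: 64.9
```

carry_out:
  series:
    - {"translation": [0,0,-2],"gripper": 1}
    - {"translation": [0,0,-5],"gripper": 1}
    - {"translation": [0,0,-9],"gripper": 1}
    - {"translation": [0,0,-13],"gripper": 1}
    - {"translation": [0,0,-13],"gripper": 1}

```text
validation failed for argument at $.se...
```

```bash
python3 - <<'E'
from h import *
go([.433,-.20,.217],1.567);go([.433,.0575,.217],1.567)
import cv2;cv2.imwrite('pics/w2.png',camera('wrist')[:,:,::-1])
E
```

```text
t 3.025 pos [ 0.528  -0.3165  0.0867] phi 0.1278 q7 -1.04 F [-2.7  2.2  5.2] w 0.0651
shift cm [ -7.92 -12.76 -13.06] twist -1.439
t 3.025 pos [ 0.528  -0.3165  0.0867] phi 0.1278 q7 -1.04 F [-2.7  2.2  5.2] w 0.0651
shift cm [ -4.64 -38.3  -13.08] twist -1.439
```

View pics/w2.png

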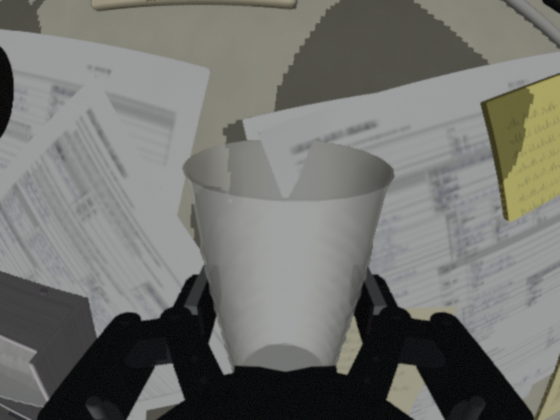

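The beaker is held centred between the fingers, with the rim spanning columns 185–393 at row 175. The lift was refused because each row needs a twist value, so I'll resend it.

carry_out:
  series:
    - {"translation": [0,0,-2],"twist": 0,"gripper": 1}
    - {"translation": [0,0,-5],"twist": 0,"gripper": 1}
    - {"translation": [0,0,-9],"twist": 0,"gripper": 1}
    - {"translation": [-2,-2,-13],"twist": -0.1,"gripper": 1}
    - {"translation": [-5,-6,-13],"twist": -0.25,"gripper": 1}
    - {"translation": [-7.9,-11,-13],"twist": -0.4,"gripper": 1}
    - {"translation": [-7.5,-15,-13],"twist": -0.55,"gripper": 1}
    - {"translation": [-7,-20,-13],"twist": -0.7,"gripper": 1}
    - {"translation": [-6.4,-25,-13],"twist": -0.85,"gripper": 1}
    - {"translation": [-5.7,-30,-13],"twist": -1.0,"gripper": 1}
    - {"translation": [-5.1,-35,-13],"twist": -1.15,"gripper": 1}
    - {"translation": [-4.6,-38.3,-13],"twist": -1.3,"gripper": 1}
    - {"translation": [-4.6,-38.3,-13],"twist": -1.439,"gripper": 1}
    - {"translation": [-4.6,-38.3,-13],"twist": -1.439,"gripper": 1}
    - {"translation": [-4.6,-38.3,-13],"twist": -1.439,"gripper": 1}
    - {"translation": [-4.6,-38.3,-13],"twist": -1.439,"gripper": 1}

```text
time: 5.08
eef_pos: [0.4331, 0.0574, 0.2152]
tool_rot: [0.709, 0.705, 0.0, 0.0]
force: [0.5, -0.3, -1.3]
grip_width: 0.0643
gripper_force: 66.0
```

```bash
python3 - <<'E'
from h import *
import cv2
go([.433,.0575,.11],1.567)
a=camera('wrist')[:,:,::-1];b=camera('top')[150:290,190:390,::-1]
b=cv2.resize(b,None,fx=2.4,fy=2.4,interpolation=cv2.INTER_CUBIC)[:,:480]
a=cv2.resize(a,(320,240));o=np.zeros((336,800,3),np.uint8);o[:240,:320]=a;o[:,320:]=b
cv2.imwrite('pics/p3.png',o)
E
```

```text
t 5.075 pos [0.4331 0.0574 0.2152] phi 1.5641 q7 -0.39 F [ 0.5 -0.3 -1.3] w 0.0643
shift cm [ 0.02 -0.02 10.52] twist -0.003
```

View pics/p3.png

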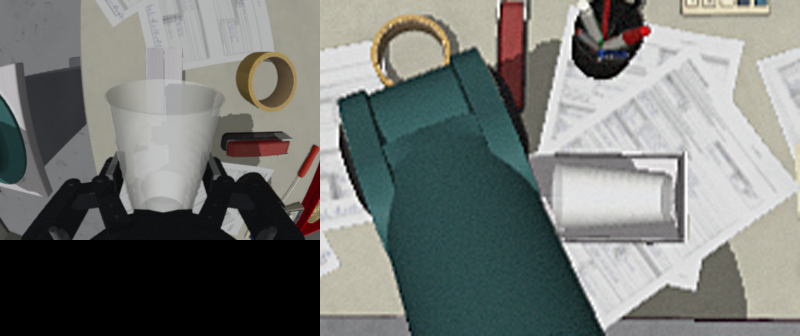

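The wrist view shows the beaker centred over the apron, mouth towards the loading end, and the top view shows beaker_a undisturbed. I'll lower it now.

carry_out:
  series:
    - {"translation": [0,0,4],"twist": 0,"gripper": 1}
    - {"translation": [0,0,7.5],"twist": 0,"gripper": 1}
    - {"translation": [0,0,9.5],"twist": 0,"gripper": 1}
    - {"translation": [0,0,10.3],"twist": 0,"gripper": 1}
    - {"translation": [0,0,10.7],"twist": 0,"gripper": 1}
    - {"translation": [0,0,10.7],"twist": 0,"gripper": 1}
    - {"translation": [0,0,10.7],"twist": 0,"gripper": 1}

```text
time: 6.05
eef_pos: [0.4336, 0.0578, 0.1086]
tool_rot: [0.709, 0.706, 0.001, 0.0]
force: [0.4, -0.7, 4.3]
grip_width: 0.065
gripper_force: 66.4
```

carry_out:
  series:
    - {"translation": [0,0,0],"twist": 0,"gripper": -1}
    - {"translation": [0,0,0],"twist": 0,"gripper": -1}
    - {"translation": [0,0,0],"twist": 0,"gripper": -1}
    - {"translation": [0,0,0],"twist": 0,"gripper": -1}
    - {"translation": [0,0,-3],"twist": 0,"gripper": -1}
    - {"translation": [0,0,-8.5],"twist": 0,"gripper": -1}
    - {"translation": [5,0,-8.5],"twist": 0,"gripper": -1}
    - {"translation": [10.5,0,-8.5],"twist": 0,"gripper": -0.41}
    - {"translation": [10.5,0,-8.5],"twist": 0,"gripper": -0.41}
    - {"translation": [10.5,0,-8.5],"twist": 0,"gripper": -0.41}

```text
time: 7.3
eef_pos: [0.4333, 0.1625, 0.1927]
tool_rot: [0.708, 0.706, -0.0, -0.0]
force: [0.2, -0.7, 0.1]
grip_width: 0.0603
gripper_force: 0.0
```

```bash
python3 - <<'E'
from h import *
import cv2
go([.4335,.163,.112],1.567)
a=camera('wrist')[:,:,::-1];b=camera('scene')[160:330,200:400,::-1]
b=cv2.resize(b,None,fx=2,fy=2,interpolation=cv2.INTER_CUBIC)
a=cv2.resize(a,(400,300));o=np.zeros((340,800,3),np.uint8);o[:300,:400]=a;o[:,400:]=b
cv2.imwrite('pics/p4.png',o)
E
```

```text
t 7.3 pos [0.4333 0.1625 0.1927] phi 1.5672 q7 -0.69 F [ 0.2 -0.7  0.1] w 0.0603
shift cm [0.06 0.03 8.07] twist 0.0
```

View pics/p4.png

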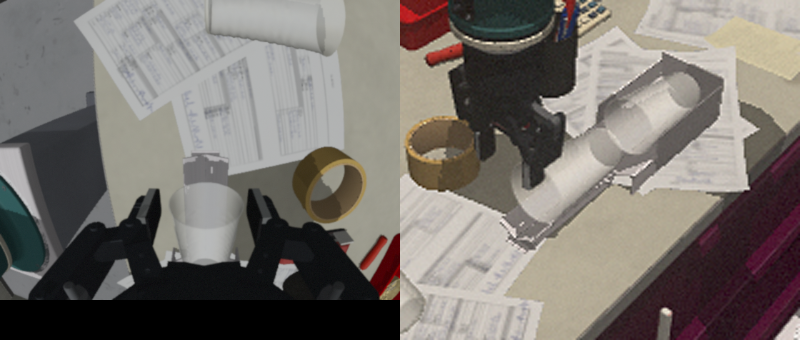

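The beaker lies on the apron in line with beaker_a. In the wrist view its rim spans columns 169–238 at about row 205 of the half-size picture. I need the rim's y before lowering the fingers.

```bash
python3 - <<'E'
from h import *
c=calibration('wrist')
for v in (195,205,215): print(v,[np.round(onz(c,u*1.4,v*1.4,.061,True),4) for u in (169,238)])
print(proj(c,[.433,.125,.1],True)/1.4,proj(c,[.433,.125,.022],True)/1.4)
print(proj(c,[.433,.132,.1],True)/1.4,proj(c,[.433,.132,.022],True)/1.4)
E
```

```text
195 [array([0.3989, 0.1283, 0.061 ]), array([0.4685, 0.128 , 0.061 ])]
205 [array([0.398 , 0.1163, 0.061 ]), array([0.4693, 0.1159, 0.061 ])]
215 [array([0.3971, 0.1035, 0.061 ]), array([0.4702, 0.1031, 0.061 ])]
[202.70420255 221.0457101 ] [202.84837088 180.67648532]
[202.64949571 214.50699955] [202.81177772 175.23710269]
```

carry_out:
  series:
    - {"translation": [0,0,5],"twist": 0,"gripper": -0.41}
    - {"translation": [0,0,8.1],"twist": 0,"gripper": -0.41}
    - {"translation": [0,0,8.1],"twist": 0,"gripper": -0.41}
    - {"translation": [-2,0,8.1],"twist": 0,"gripper": -0.41}
    - {"translation": [-3,0,8.1],"twist": 0,"gripper": -0.41}
    - {"translation": [-4,0,8.1],"twist": 0,"gripper": -0.41}
    - {"translation": [-5,0,8.1],"twist": 0,"gripper": -0.41}
    - {"translation": [-6,0,8.1],"twist": 0,"gripper": -0.41}
    - {"translation": [-7,0,8.1],"twist": 0,"gripper": -0.41}
    - {"translation": [-8,0,8.1],"twist": 0,"gripper": -0.41}
    - {"translation": [-9,0,8.1],"twist": 0,"gripper": -0.41}
    - {"translation": [-10,0,8.1],"twist": 0,"gripper": -0.41}
    - {"translation": [-11,0,8.1],"twist": 0,"gripper": -0.41}
    - {"translation": [-11,0,8.1],"twist": 0,"gripper": -0.41}

```text
time: 9.15
eef_pos: [0.4329, 0.0519, 0.1118]
tool_rot: [0.709, 0.705, -0.0, -0.0]
force: [-0.8, 1.3, -0.4]
grip_width: 0.0603
gripper_force: 0.0
```

```bash
python3 - <<'E'
from h import *
import cv2
go([.4325,-.0075,.112],1.567)
a=camera('wrist')[:,:,::-1];b=camera('scene')[160:330,200:400,::-1]
b=cv2.resize(b,None,fx=2,fy=2,interpolation=cv2.INTER_CUBIC)
a=cv2.resize(a,(400,300));o=np.zeros((340,800,3),np.uint8);o[:300,:400]=a;o[:,400:]=b
cv2.imwrite('pics/p5.png',o)
E
```

```text
t 9.15 pos [0.4329 0.0519 0.1118] phi 1.5656 q7 -0.57 F [-0.8  1.3 -0.4] w 0.0603
shift cm [-5.94 -0.01 -0.02] twist -0.001
```

View pics/p5.png

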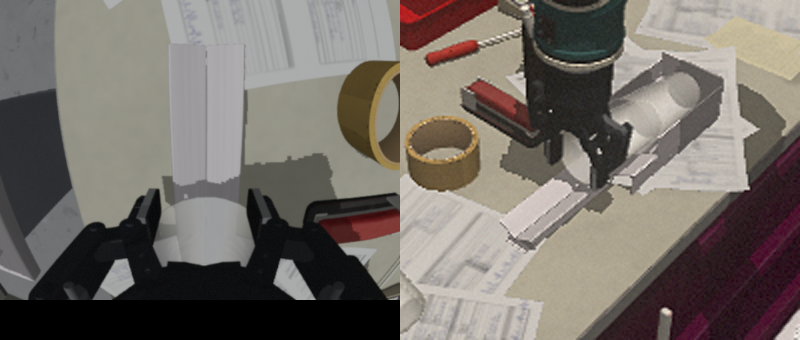

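The beaker is sliding into beaker_a with low force. I'll keep pushing more slowly.

carry_out:
  series:
    - {"translation": [-1,0,0],"twist": 0,"gripper": -0.41}
    - {"translation": [-2,0,0],"twist": 0,"gripper": -0.41}
    - {"translation": [-3,0,0],"twist": 0,"gripper": -0.41}
    - {"translation": [-4,0,0],"twist": 0,"gripper": -0.41}
    - {"translation": [-4.5,0,0],"twist": 0,"gripper": -0.41}
    - {"translation": [-5,0,0],"twist": 0,"gripper": -0.41}
    - {"translation": [-5.3,0,0],"twist": 0,"gripper": -0.41}
    - {"translation": [-5.5,0,0],"twist": 0,"gripper": -0.41}
    - {"translation": [-5.5,0,0],"twist": 0,"gripper": -0.41}

```text
time: 10.38
eef_pos: [0.4328, -0.0022, 0.1119]
tool_rot: [0.708, 0.706, 0.0, -0.0]
force: [0.5, 0.6, -0.7]
grip_width: 0.0603
gripper_force: 0.0
```

carry_out:
  series:
    - {"translation": [-0.2,0,0],"twist": 0,"gripper": -0.41}
    - {"translation": [-0.4,0,0],"twist": 0,"gripper": -0.41}
    - {"translation": [-0.5,0,0],"twist": 0,"gripper": -0.41}
    - {"translation": [-0.5,0,0],"twist": 0,"gripper": -0.41}

```text
time: 10.88
eef_pos: [0.4325, -0.006, 0.1118]
tool_rot: [0.708, 0.706, 0.001, -0.001]
force: [-2.4, 12.5, -0.2]
grip_width: 0.06
gripper_force: 6.0
```

The reaction is 12.5 N at the expected position, so beaker B is home. I'll back off and go to the left beaker.

carry_out:
  series:
    - {"translation": [2,0,0],"twist": 0,"gripper": -0.41}
    - {"translation": [5,0,0],"twist": 0,"gripper": -0.41}
    - {"translation": [6,0,-5],"twist": 0,"gripper": -0.41}
    - {"translation": [9,1,-9],"twist": 0.18,"gripper": -1}
    - {"translation": [14,2,-9],"twist": 0.36,"gripper": -1}
    - {"translation": [19,3,-9],"twist": 0.54,"gripper": -1}
    - {"translation": [24,4,-9],"twist": 0.72,"gripper": -1}
    - {"translation": [29,5,-9],"twist": 0.9,"gripper": -1}
    - {"translation": [32.2,6.6,-9],"twist": 1.08,"gripper": -1}
    - {"translation": [32.2,6.6,-9],"twist": 1.26,"gripper": -1}
    - {"translation": [32.2,6.6,-9],"twist": 1.44,"gripper": -1}
    - {"translation": [32.2,6.6,-9],"twist": 1.582,"gripper": -1}
    - {"translation": [32.2,6.6,-9],"twist": 1.582,"gripper": -1}
    - {"translation": [32.2,6.6,-9],"twist": 1.582,"gripper": -1}
    - {"translation": [32.2,6.6,-9],"twist": 1.582,"gripper": -1}

```text
time: 12.75
eef_pos: [0.5001, 0.3144, 0.2019]
tool_rot: [1.0, -0.007, -0.0, -0.0]
force: [0.1, -0.1, 0.0]
grip_width: 0.0852
gripper_force: 0.0
```

```bash
python3 - <<'E'
from h import *
import cv2
go([.4989,.3151,.085],-.016)
c=calibration('wrist');a=camera('wrist')
for X in ([.5623,.314,.039],[.4375,.316,.027]):
    p=proj(c,X,True);print(p);cv2.circle(a,tuple(int(round(t)) for t in p),3,(255,0,0),1)
b=camera('top')[205:255,205:350];b=cv2.resize(b,None,fx=5.5,fy=5.5,interpolation=cv2.INTER_CUBIC)
a=cv2.resize(a,(430,322));o=np.zeros((600,800,3),np.uint8);o[:322,:430]=a;o[323:323+b.shape[0],:b.shape[1]]=b
cv2.imwrite('pics/p6.png',o[:,:,::-1])
E
```

```text
t 12.75 pos [0.5001 0.3144 0.2019] phi -0.0134 q7 -2.35 F [ 0.1 -0.1  0. ] w 0.0852
shift cm [-0.12 -0.07 11.69] twist 0.003
[285.25695788 132.43810125]
[284.75547877 277.2050607 ]
```

View pics/p6.png

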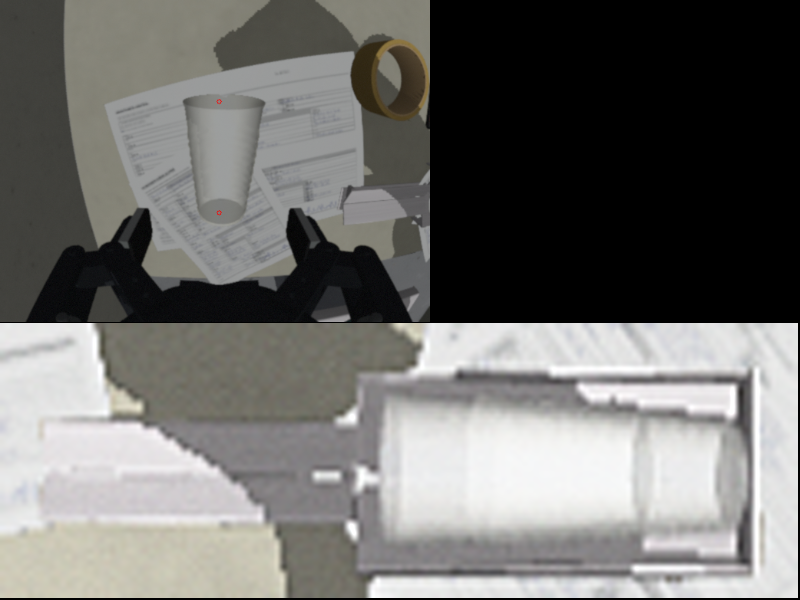

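In the wrist view the rim centre is at (224,101) and the base centre at (221,211), so they sit about 5 and 2 px right of my marks. The grasp needs about +0.4 cm in tool y and +0.03 rad. The top view shows B nested in A at the stop, with its rim at crop column 383 and A's base near column 745.

carry_out:
  series:
    - {"translation": [-0.1,0.3,4],"twist": 0.03,"gripper": -1}
    - {"translation": [-0.1,0.3,8.5],"twist": 0.03,"gripper": -1}
    - {"translation": [-0.1,0.3,11],"twist": 0.03,"gripper": -1}
    - {"translation": [-0.1,0.3,11.6],"twist": 0.03,"gripper": -1}
    - {"translation": [-0.1,0.3,11.6],"twist": 0.03,"gripper": 0}
    - {"translation": [-0.1,0.3,11.6],"twist": 0.03,"gripper": 1}
    - {"translation": [-0.1,0.3,11.6],"twist": 0.03,"gripper": 1}
    - {"translation": [-0.1,0.3,11.6],"twist": 0.03,"gripper": 1}
    - {"translation": [-0.1,0.3,11.6],"twist": 0.03,"gripper": 1}
    - {"translation": [-0.1,0.3,11.6],"twist": 0.03,"gripper": 1}
    - {"translation": [-0.1,0.3,11.6],"twist": 0.03,"gripper": 1}

```text
time: 14.22
eef_pos: [0.4996, 0.3119, 0.0874]
tool_rot: [1.0, -0.023, 0.001, -0.001]
force: [-3.0, -0.6, 8.0]
grip_width: 0.0645
gripper_force: 66.4
```

```bash
python3 - <<'E'
from h import *
go([.4331,.0575,.217],1.567)
E
```

```text
t 14.225 pos [0.4996 0.3119 0.0874] phi -0.0451 q7 -2.43 F [-3.  -0.6  8. ] w 0.0645
shift cm [ -5.47  25.7  -13.  ] twist -1.612
```

carry_out:
  series:
    - {"translation": [0,0,-2],"twist": 0,"gripper": 1}
    - {"translation": [0,0,-5],"twist": 0,"gripper": 1}
    - {"translation": [0,0,-9],"twist": 0,"gripper": 1}
    - {"translation": [-2,2,-13],"twist": -0.1,"gripper": 1}
    - {"translation": [-4,6,-13],"twist": -0.27,"gripper": 1}
    - {"translation": [-5.5,10,-13],"twist": -0.44,"gripper": 1}
    - {"translation": [-5.5,14,-13],"twist": -0.61,"gripper": 1}
    - {"translation": [-5.5,18,-13],"twist": -0.78,"gripper": 1}
    - {"translation": [-5.5,22,-13],"twist": -0.95,"gripper": 1}
    - {"translation": [-5.5,25.2,-13],"twist": -1.12,"gripper": 1}
    - {"translation": [-5.5,25.2,-13],"twist": -1.29,"gripper": 1}
    - {"translation": [-5.5,25.2,-13],"twist": -1.46,"gripper": 1}
    - {"translation": [-5.5,25.2,-13],"twist": -1.612,"gripper": 1}
    - {"translation": [-5.5,25.2,-13],"twist": -1.612,"gripper": 1}
    - {"translation": [-5.5,25.2,-13],"twist": -1.612,"gripper": 1}
    - {"translation": [-5.5,25.2,-13],"twist": -1.612,"gripper": 1}

```text
time: 16.23
eef_pos: [0.4327, 0.0623, 0.2162]
tool_rot: [0.709, 0.705, 0.0, 0.0]
force: [-0.6, -0.4, -0.7]
grip_width: 0.0646
gripper_force: 66.1
```

```bash
python3 - <<'E'
from h import *
go([.4331,.0625,.1083],1.567)
E
```

```text
t 16.225 pos [0.4327 0.0623 0.2162] phi 1.5649 q7 -0.39 F [-0.6 -0.4 -0.7] w 0.0646
shift cm [ 0.02  0.04 10.79] twist -0.002
```

carry_out:
  series:
    - {"translation": [0,0,4],"twist": 0,"gripper": 1}
    - {"translation": [0,0,7.5],"twist": 0,"gripper": 1}
    - {"translation": [0,0,9.5],"twist": 0,"gripper": 1}
    - {"translation": [0,0,10.3],"twist": 0,"gripper": 1}
    - {"translation": [0,0,10.75],"twist": 0,"gripper": 1}
    - {"translation": [0,0,10.75],"twist": 0,"gripper": 1}
    - {"translation": [0,0,10.75],"twist": 0,"gripper": 1}

```text
time: 17.1
eef_pos: [0.4337, 0.0624, 0.1093]
tool_rot: [0.709, 0.705, 0.001, 0.001]
force: [4.7, 1.4, 4.0]
grip_width: 0.0644
gripper_force: 66.6
```

carry_out:
  series:
    - {"translation": [0,0,0],"twist": 0,"gripper": -1}
    - {"translation": [0,0,0],"twist": 0,"gripper": -1}
    - {"translation": [0,0,0],"twist": 0,"gripper": -1}
    - {"translation": [0,0,0],"twist": 0,"gripper": -1}
    - {"translation": [0,0,-3],"twist": 0,"gripper": -1}
    - {"translation": [0,0,-8.5],"twist": 0,"gripper": -1}
    - {"translation": [5,0,-8.5],"twist": 0,"gripper": -1}
    - {"translation": [10.5,0,-8.5],"twist": 0,"gripper": -0.41}
    - {"translation": [10.5,0,-8.5],"twist": 0,"gripper": -0.41}
    - {"translation": [10.5,0,-8.5],"twist": 0,"gripper": -0.41}

```text
time: 18.35
eef_pos: [0.4329, 0.167, 0.1932]
tool_rot: [0.708, 0.706, -0.0, -0.0]
force: [0.9, -0.9, -1.1]
grip_width: 0.0606
gripper_force: 0.0
```

```bash
python3 - <<'E'
from h import *
import cv2
go([.433,.168,.112],1.567)
c=calibration('wrist')
# rim marks: expected rim at y=.127 (top, sides, bottom)
a=camera('wrist')
for X in ([.433,.128,.1],[.433,.128,.022],[.394,.128,.061],[.472,.128,.061]):
    p=proj(c,X,True);cv2.circle(a,tuple(int(round(t)) for t in p),3,(255,0,0),1)
b=camera('scene')[160:330,200:400];b=cv2.resize(b,None,fx=2,fy=2)
a=cv2.resize(a,(400,300));o=np.zeros((340,800,3),np.uint8);o[:300,:400]=a;o[:,400:]=b
cv2.imwrite('pics/p7.png',o[:,:,::-1])
E
```

```text
t 18.35 pos [0.4329 0.167  0.1932] phi 1.5672 q7 -0.68 F [ 0.9 -0.9 -1.1] w 0.0606
shift cm [0.11 0.01 8.12] twist 0.0
```

carry_out:
  series:
    - {"translation": [0,0,5],"twist": 0,"gripper": -0.41}
    - {"translation": [0,0,8.1],"twist": 0,"gripper": -0.41}
    - {"translation": [0,0,8.1],"twist": 0,"gripper": -0.41}
    - {"translation": [-2,0,8.1],"twist": 0,"gripper": -0.41}
    - {"translation": [-3,0,8.1],"twist": 0,"gripper": -0.41}
    - {"translation": [-4,0,8.1],"twist": 0,"gripper": -0.41}
    - {"translation": [-5,0,8.1],"twist": 0,"gripper": -0.41}
    - {"translation": [-6,0,8.1],"twist": 0,"gripper": -0.41}
    - {"translation": [-7,0,8.1],"twist": 0,"gripper": -0.41}
    - {"translation": [-8,0,8.1],"twist": 0,"gripper": -0.41}
    - {"translation": [-9,0,8.1],"twist": 0,"gripper": -0.41}
    - {"translation": [-10,0,8.1],"twist": 0,"gripper": -0.41}
    - {"translation": [-11,0,8.1],"twist": 0,"gripper": -0.41}
    - {"translation": [-11.5,0,8.1],"twist": 0,"gripper": -0.41}
    - {"translation": [-12,0,8.1],"twist": 0,"gripper": -0.41}
    - {"translation": [-12.3,0,8.1],"twist": 0,"gripper": -0.41}
    - {"translation": [-12.3,0,8.1],"twist": 0,"gripper": -0.41}

```text
time: 20.58
eef_pos: [0.4326, 0.0442, 0.1124]
tool_rot: [0.709, 0.706, 0.0, -0.0]
force: [-0.2, 0.4, 0.9]
grip_width: 0.0602
gripper_force: 0.0
```

carry_out:
  series:
    - {"translation": [-0.2,0,0],"twist": 0,"gripper": -0.41}
    - {"translation": [-0.4,0,0],"twist": 0,"gripper": -0.41}
    - {"translation": [-0.6,0,0],"twist": 0,"gripper": -0.41}
    - {"translation": [-0.7,0,0],"twist": 0,"gripper": -0.41}
    - {"translation": [-0.7,0,0],"twist": 0,"gripper": -0.41}

```text
time: 21.2
eef_pos: [0.4326, 0.0384, 0.1124]
tool_rot: [0.708, 0.706, 0.001, -0.0]
force: [-1.1, 12.4, 0.2]
grip_width: 0.0604
gripper_force: 5.8
```

The reaction is 12.4 N at y=0.0384, which is 44.4 mm behind B's end position, so C is home. I'll back away to the loading side, rise and check.

carry_out:
  series:
    - {"translation": [1,0,0],"twist": 0,"gripper": -0.41}
    - {"translation": [5,0,0],"twist": 0,"gripper": -0.41}
    - {"translation": [6,0,-5],"twist": 0,"gripper": -0.41}
    - {"translation": [10,0,-10],"twist": 0,"gripper": -0.41}
    - {"translation": [16,0,-13],"twist": 0,"gripper": -0.41}
    - {"translation": [22,0,-13],"twist": 0,"gripper": -0.41}
    - {"translation": [28,0,-13],"twist": 0,"gripper": -0.41}
    - {"translation": [28,0,-13],"twist": 0,"gripper": -0.41}
    - {"translation": [28,0,-13],"twist": 0,"gripper": -0.41}
    - {"translation": [28,0,-13],"twist": 0,"gripper": -0.41}

```text
time: 22.45
eef_pos: [0.434, 0.3161, 0.2423]
tool_rot: [0.709, 0.705, -0.0, 0.0]
force: [0.8, -0.5, -0.3]
grip_width: 0.0602
gripper_force: 0.0
```

```bash
python3 - <<'E'
from h import *
import cv2
go([.433,.168,.112],1.567)
b=camera('top')[140:260,200:360];b=cv2.resize(b,None,fx=5,fy=5,interpolation=cv2.INTER_CUBIC)
cv2.imwrite('pics/end.png',b[:,:,::-1])
E
```

```text
t 22.45 pos [0.434  0.3161 0.2423] phi 1.5652 q7 -0.96 F [ 0.8 -0.5 -0.3] w 0.0602
shift cm [-14.8   -0.02  13.04] twist -0.002
```

View pics/end.png

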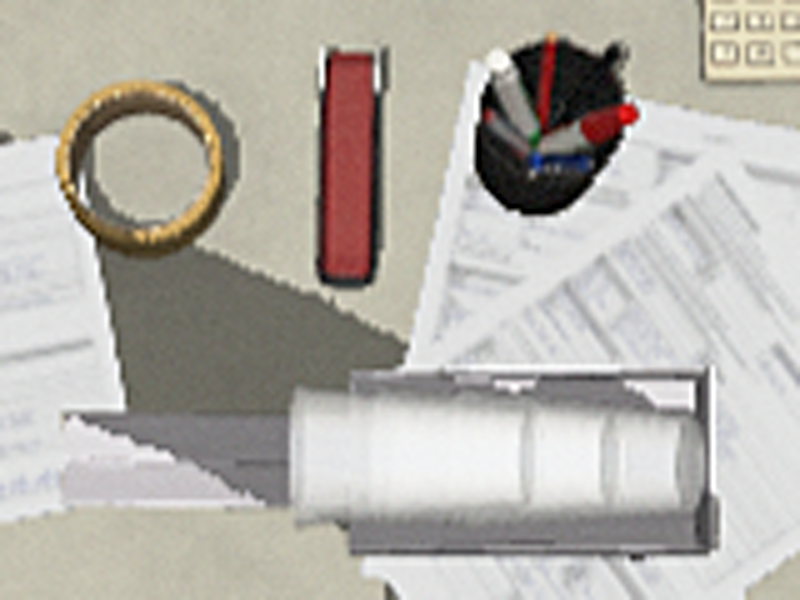

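The picture shows three nested beakers with bases at columns 525, 607 and 700, evenly spaced, and the last at the stop. The tape, stapler and pen pot have not moved.

```bash
python3 -c "
from rig import *
print(finish_job())"
```

```text
the job is handed in; nothing more can be done
None
```

The three beakers are nested in one stack against the stop, and the job is handed in at about 22.5 s; the tape, stapler and pen pot show no sign of having moved in the final top view.

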